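# Shift the jacket laminator into third gear and start it

### The job

The book-jacket laminator was left in first gear; get it running in third: with closed fingers, push its black-knobbed gear lever through the H-shaped gate, back out of the first slot, across to the right-hand lane and fully forward (away from the robot) into the third slot, the one marked with three dots. Once it is fully home, press the green start button all the way down and let it come up again. Only push the lever, never grip it or force it hard against the gate; do not press the red stop button, and leave the pencil cup, label roll and date stamp behind the machine where they stand.

Things in the scene. Friction and masses are not known exactly. Their poses are not given: they have to be found in the camera images.
- laminator: Bench laminator for book jackets, white and grey, 395 mm wide, fixed to the table. White console at its right, 230 x 150 mm, top 100 mm high; rollers and film to the left, from 78 mm left of the gate's centre, up to 158 mm high. Origin: on the table below the gate's centre. +x forward (away from the robot), +y left, z up; turned 0.06 to 0.36 rad anticlockwise, seen from above.
- gate (a point): Centre of the top of the steel gate plate, 116 mm high (104 x 90 mm). Axes as the laminator's. Two lanes along x at y = +17 mm (left) and -17 mm (right), 14 mm wide, 60 mm long, joined at x = 0 by a cross channel 18 mm wide. Dots mark the slots: 1 left forward, 2 left back, 3 right forward, 4 right back.
- gear_lever: Gear lever: 10 mm steel stem with a black ball knob, 34 mm diameter. Origin: the knob's centre, 150 mm above the pivot, which is 30 mm above the table under the gate's centre. In the laminator's frame, with a = lever_across, f = lever_fore: (0.15 sin f, -0.15 sin a cos f, 0.03 + 0.15 cos a cos f) m. It stays where left; drag about 1.5 N at the knob, no spring.
- lever_fore (a joint): Lever's fore-and-aft angle, rad: 0 upright in the cross channel, + forward. Slot ends stop it near +0.285 and -0.285; fully home forward is above 0.245. The stem really runs in the gate: it goes across only within about 0.045 of zero. It starts in slot 1 (left lane), fully or partly in, between about 0.11 and 0.28.
- lever_across (a joint): Lever's sideways angle, rad: 0 middle, + to the right (laminator's -y); about -0.20 in the left lane, +0.20 in the right lane, with about 0.02 of play either way.
- slot3 (a point): Where the knob's centre is when the lever is fully home in the third slot: x = +42 mm, y = -29 mm, z = 170 mm in the laminator's frame.
- start_top (a point): Centre of the top of the green start button (26 mm diameter), 118 mm above the table, at x = -98 mm, y = +34 mm in the laminator's frame. It goes straight down 6 mm against a spring (5 N at the bottom) and comes up by itself. Round it is a black housing 44 mm wide whose rim is 112 mm high, level with the button when fully down.
- start (a joint): Travel of the green start button, m: 0 up, 0.006 all the way down; counts as pressed from 0.0045.
- stop_top (a point): Centre of the top of the red stop button, of the same kind, at x = -98 mm, y = -34 mm in the laminator's frame. Not to be pressed.
- stop (a joint): Travel of the red stop button, m: 0 up, 0.006 all the way down.
- pencil_cup: Grey cup (77 mm wide) with coloured pencils, 169 mm high, loose, a bystander. Origin at the centre of its underside.
- label_roll: Roll of cream labels, 68 mm wide, 40 mm high, loose, a bystander. Origin at the centre of its underside.
- date_stamp: Self-inking stamp, white top on a grey foot, 103 mm high, loose, a bystander. Origin at the centre of its underside.

How it is judged:
On the way, in this order (a step that is already met when the one before it is completed fails the run):
1. the lever has come across into the right-hand lane (value of joint lever_across above 0.15 rad and value of joint lever_fore below 0.2 rad), for 0.05 s.
2. the lever is fully forward in the third slot (value of joint lever_across above 0.14 rad and value of joint lever_fore above 0.245 rad), for 0.3 s.
3. the start button is pressed down (all of step 2 and value of joint start above 0.0045 m), for 0.05 s.
At the end, for the whole second after the job is handed in: the lever rests in the third slot (lever_across above 0.14 rad, lever_fore above 0.245 rad), the start button has been pressed by at least 4.5 mm with the lever there and is up again, the stop button is up, and no bystander stands more than 20 mm from where it was (all of step 2 and value of joint each of start, stop below 0.002 m and velocity of joint lever_fore between -0.05 and 0.05 rad/s and distance of each of pencil_cup, label_roll, date_stamp from where it was at the start of the episode below 0.02 m); the robot touches nothing.
It fails at once if the start button is pressed before the lever is home in the third slot (value of joint start above 0.003 m and not (value of joint lever_across above 0.14 rad and value of joint lever_fore above 0.245 rad)).
It fails at once if the stop button is pressed (value of joint stop above 0.003 m).
It fails at once if the lever is gripped or forced (more than 40 N between fingers and lever) (contact force between the fingers and gear_lever above 40 N).
It fails at once if the pencil cup, label roll or date stamp is pushed or lifted away (more than 20 mm) (distance of any of pencil_cup, label_roll, date_stamp from where it was at the start of the episode above 0.02 m).
It also fails if it takes over 51 s, if anything falls off the work surface, if the arm or the gripper's body presses on something with over 40 N, if the wrist force passes 120 N, or if a joint passes its speed limit or range.

### The arm

A 6-joint arm with a two-finger parallel gripper is mounted at the origin on a cart in front of the work surface, level with it; the furniture and walls round the work are solid. World frame = base frame: x ahead of the robot, y to its left, z up, the work surface at z = 0. Lengths are in m, angles in rad, forces in N, time in s.
With the tool pointing down it reaches from about 0.3 to 0.775 m from the base axis. Payload 14.6 kg.
Tool frame: the origin (TCP) lies at the very end of the fingers, on their centre line; the grasp point (between the pads) lies 19 mm behind it (r.tcp_to_grasp is the distance from the TCP to the grasp point, in m); y points along the fingers, z is the direction in which the jaws open and shut, and the axes are right-handed (so a half turn about y gives the same grasp; the last joint's range is limited). The gripper opens to 85 mm and grips with 20 to 120 N. Pads are 22 mm wide; open, the fingers measure 114 mm over their backs; the gripper's body (76 mm by 85 mm) begins 54 mm behind the grasp point. The pads swing forward as they close: fully open they stand 13 mm farther back than shut.
Start: joints at [-1.189, 0.3, 1.521, -0, 1.321, -0.067], TCP at [0.239, -0.496, 0.231] pointing down, gripper open.
Joint ranges: [-3.03, 3.03], [-0.79, 2.21], [0.23, 2.52], [-1.04, 4.18], [0, 3.07], [-2.55, 2.55]. Speed limits (rad/s): [2.22, 2.22, 2.57, 3.14, 3.14, 3.14].

### API

Orientations are given as a unit quaternion [w, x, y, z].
In Python, from workcell import r gives the robot as it stands.
- The arm moves only by the tool servo_tool, never from a script. Its arguments are lists of equal length, an entry for each row: "grip": the closure, from 0 (fully open) to 1 (shut); "slide": the shift along the world's x, y, z in mm, a list of three; "twist": the turn about the world's z in degrees. A call has 1 to 10 rows; each row is the pose to reach, as a shift and turn from the pose measured when the call began; what a row does not reach only later rows make up. A row lasts 1/8 s, in which the tool goes at most 62.5 mm and 10.7 degrees, less where a joint would pass 70% of its speed; a pose out of reach is approached as far as the arm can. A call with a gripper value outside its range is refused whole. The fingers move at their own pace and stop on an object; the grip force is fixed at half the most. Time passes only in rows, so rows that repeat a pose let the fingers close. It gives the time, the measured TCP pose, the force and the opening at its end, in the units of the state.
- r.sense(): the state, without advancing time (a new reading comes with each control period).
- r.camera(name): name is "scene" or "top"; returns a dict with "pixels" (420x560x3 uint8, red, green, blue), "mtx" (3x3 intrinsics, pixels), "k1" (the pictures are not rectified: a ray, as slopes to the right and down, at radius r is drawn at 1 + k1 r^2 times it, then the intrinsics apply), "R" (3x3) and "t" (3): a world point X has camera coordinates R X + t. Camera axes: x right, y down, z forward; pixel columns grow to the right and rows downward; lengths in m; the calibration is good to about 2 mm. A picture is of the moment at which its call begins. There is no depth.
- r.sign_off(): hands the job in, once; it reports no verdict.
Trained networks look in a picture, given as the dict that the camera call returned (one of the last four; its "shot" number tells which), for a name from the list of things; names that differ only in an ending like _2 or _b are one class to them, and where a whole thing is asked for, a point or a joint stands for the part that bears it (a point fixed in the world has none). Each returns a list of dicts, best first, with "p" (0 to 1); they miss things now and then, are a little off and sometimes report something else, mostly with a low value. They report only what shows in the picture. A call takes as long as a camera call.
- r.look_for(name, picture): "xy" ([column, row] in pixels, amid what is visible of it).
- r.regions_of(name, picture): "pixels" (420x560 bool, what is visible of it) and "xy" ([column, row] in pixels, amid what is visible of it).
The state is a dict: "clock": time; "joints": joint angles; "joint_vel": joint speeds; "tau": joint torques, N m; "position": TCP position; "orientation": TCP orientation; "contact_force": force on the tool from outside, world axes, zero at the start; "moment": the same for the moment, N m; "finger_gap": finger opening in m.
Only numpy, scipy, OpenCV 4.12 (cv2) and the standard library are available. Lean on these libraries where they do the work, as an engineer would, in place of code of your own. Each camera call takes 0.05 s, during which the arm holds its last target. There are 200 camera calls.

## Working session

There is one attempt and no reset: what is moved stays moved. The work goes in short steps, Python scripts to look and compute and a tool call to move; the robot and the scene stay as the last step left them, time stands still between calls to the robot, and variables do not carry over. Pictures are saved under pics/ and viewed, about 8 in all and at most 12, crops included, and the job is handed in when it is done.

Besides the shell and the picture viewer there is one more tool, called after ">>>" as a command line: name --pt "numbers of a row" for each row, then --argument value for the rest. servo_tool: Moves the arm, as the interface text tells. Its arguments: {"type":"object","properties":{"grip":{"type":"array","items":{"type":"number"}},"slide":{"type":"array","items":{"type":"array","items":{"type":"number"}}},"twist":{"type":"array","items":{"type":"number"}}},"required":["grip","slide","twist"]}

```bash
mkdir -p pics
cat > h.py <<'E'
import numpy as np, cv2
from workcell import r
def px(c,X):
    p=c['R']@np.asarray(X,float)+c['t']; s=p[:2]/p[2]; s=s*(1+c['k1']*(s@s)); return (c['mtx']@[s[0],s[1],1])[:2]
def ray(c,uv):
    d=np.linalg.solve(c['mtx'],[uv[0],uv[1],1])[:2]; s=d.copy()
    for _ in range(20): s=d/(1+c['k1']*(s@s))
    v=c['R'].T@np.array([s[0],s[1],1]); return -c['R'].T@c['t'], v/np.linalg.norm(v)
def atz(c,uv,z):
    o,v=ray(c,uv); return o+v*(z-o[2])/v[2]
def tri(a,ua,b,ub):
    o1,v1=ray(a,ua);o2,v2=ray(b,ub)
    k=np.linalg.lstsq(np.c_[v1,-v2],o2-o1,rcond=None)[0]; p,q=o1+k[0]*v1,o2+k[1]*v2
    return (p+q)/2,np.linalg.norm(p-q)
def save(c,n,img=None): cv2.imwrite('pics/'+n,cv2.cvtColor(c['pixels'] if img is None else img,cv2.COLOR_RGB2BGR))
E
python3 - <<'E'
from h import *
np.set_printoptions(precision=4,suppress=True)
s=r.sense();print(s['clock'],s['position'],s['orientation'],s['finger_gap'])
S=r.camera('scene');T=r.camera('top')
save(S,'s0.png');save(T,'t0.png')
for n in ['laminator','gate','gear_lever','start_top','stop_top','pencil_cup','label_roll','date_stamp']:
    a=r.look_for(n,S)[:2];b=r.look_for(n,T)[:2]
    print(n,[(x['xy'],round(x['p'],2)) for x in a],[(x['xy'],round(x['p'],2)) for x in b], tri(S,a[0]['xy'],T,b[0]['xy']) if a and b else '')
E
```

```text
0.0 [ 0.2386 -0.4953  0.2307] [ 0.1573 -0.1574  0.6898 -0.689 ] 0.08532724090214287
laminator [([308.4, 252.0], 0.93)] [([244.1, 251.8], 0.93)] (array([0.5024, 0.3621, 0.0329]), np.float64(0.0020636340282002273))
gate [([311.8, 256.3], 0.63)] [([248.1, 250.5], 0.78)] (array([0.4995, 0.3591, 0.0125]), np.float64(0.013486628073435258))
gear_lever [([267.5, 185.3], 0.73)] [([289.3, 206.5], 0.71)] (array([0.5711, 0.2694, 0.1741]), np.float64(0.006402967931023695))
start_top [] [([294.5, 274.7], 0.54)] 
stop_top [([299.0, 167.3], 0.58)] [] 
pencil_cup [([188.0, 215.7], 0.71), ([266.2, 185.1], 0.67)] [([312.1, 139.0], 0.79)] (array([0.7321, 0.2132, 0.0677]), np.float64(0.0007642909409187747))
label_roll [([230.5, 301.4], 0.66)] [([220.6, 165.9], 0.86)] (array([0.6926, 0.4132, 0.0147]), np.float64(0.0014221426877959813))
date_stamp [([209.5, 251.7], 0.94)] [([266.3, 152.7], 0.75), ([243.7, 251.1], 0.32)] (array([0.7083, 0.3107, 0.0556]), np.float64(0.0015895725133299534))
```

View pics/s0.png

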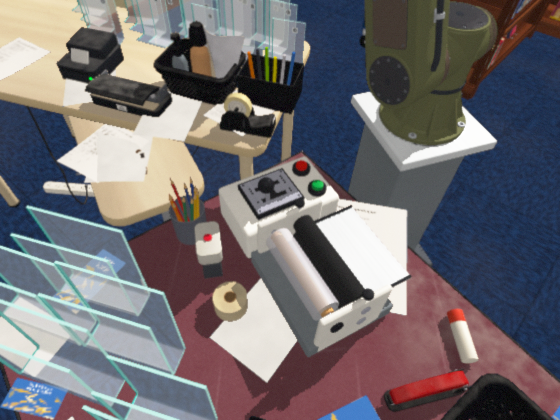

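View pics/t0.png

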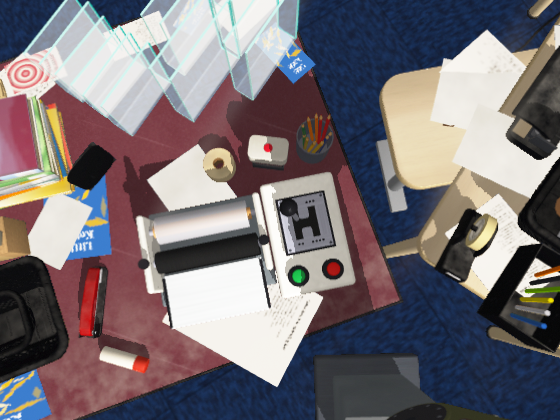

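The scene view looks back at the robot. The red button is near (301,167), the green near (318,187) and the knob near (268,186). In the top view, green is at (298,275), red at (333,269), the gate centre near (303,222) and the knob near (289,207). Next I'll fit the frame by colour.

```bash
cat > fit.py <<'E'
from h import *
from scipy.optimize import least_squares
np.set_printoptions(precision=4,suppress=True)
def blob(c,m,guess,rad=14):
    yy,xx=np.mgrid[:420,:560]; m=m&(np.hypot(xx-guess[0],yy-guess[1])<rad)
    return np.array([xx[m].mean(),yy[m].mean()]),m.sum()
S=r.camera('scene');T=r.camera('top')
obs={}
for k,c,g,rd in (('S',S,(318,187),(301,167)),('T',T,(298,275),(333,269))):
    P=c['pixels'].astype(int);R,G,B=P[...,0],P[...,1],P[...,2]
    obs[k,'g']=blob(c,(G>R+40)&(G>B+30),g); obs[k,'r']=blob(c,(R>G+70)&(R>B+70),rd)
print(obs)
for n in 'gr': print(n,tri(S,obs['S',n][0],T,obs['T',n][0]), atz(T,obs['T',n][0],.116),atz(S,obs['S',n][0],.116))
def W(p,X): c,s=np.cos(p[2]),np.sin(p[2]); return np.array([p[0]+c*X[0]-s*X[1],p[1]+s*X[0]+c*X[1],X[2]])
L={'g':(-.098,.034,.117),'r':(-.098,-.034,.117)}
def res(p): return np.concatenate([px(c,W(p,L[n]))-obs[k,n][0] for k,c in (('S',S),('T',T)) for n in 'gr'])
f=least_squares(res,[.53,.26,.2]);p=f.x;print('pose',p,f.fun)
np.save('pose.npy',p)
def knob(a,f): return np.array([.15*np.sin(f),-.15*np.sin(a)*np.cos(f),.03+.15*np.cos(a)*np.cos(f)])
out=[]
for c,box,n in ((S,(225,145,345,225),'s'),(T,(250,165,360,300),'t')):
    x0,y0,x1,y1=box;sc=5 if n=='s' else 4
    im=cv2.resize(c['pixels'][y0:y1,x0:x1],None,fx=sc,fy=sc,interpolation=cv2.INTER_CUBIC)
    def dot(X,col):
        u=(px(c,W(p,X))-[x0,y0]+.5)*sc; cv2.circle(im,tuple(int(v) for v in u),3,col,-1)
    for x in(-.052,.052):
        for y in(-.045,.045): dot((x,y,.116),(255,0,255))
    for f_,col in((.11,(255,255,0)),(.2,(0,255,255)),(.28,(255,0,0))): dot(knob(-.2,f_),col)
    dot((-.098,.034,.118),(0,0,255));dot((-.098,-.034,.118),(0,0,255))
    im=cv2.resize(im,(560 if n=='s' else 480,int(im.shape[0]*(560 if n=='s' else 480)/im.shape[1])))
    out.append(im)
    # knob dark-blob circle
h=max(i.shape[0] for i in out);out=[cv2.copyMakeBorder(i,0,h-i.shape[0],0,0,0) for i in out]
v=np.hstack(out);v=cv2.resize(v,None,fx=min(1,800/v.shape[1]),fy=min(1,800/v.shape[1]));save(S,'fit.png',v)
for c in (S,T):
    q=r.regions_of('gear_lever',c)
    print([(x['p'],x['xy'],x['pixels'].sum()) for x in q[:2]])
for n,X in (('gate',(0,0,.116)),('start',L['g']),('slot3',(.042,-.029,.17)),('k.2',knob(-.2,.2)),('right0',knob(.2,0)),('left0',knob(-.2,0))): print(n,W(p,X))
E
python3 fit.py
```

```text
{('S', 'g'): (array([317.2685, 184.9537]), np.int64(108)), ('S', 'r'): (array([301.043 , 165.3118]), np.int64(93)), ('T', 'g'): (array([298.1096, 275.6781]), np.int64(146)), ('T', 'r'): (array([332.9865, 268.4932]), np.int64(148))}
g (array([0.4483, 0.2539, 0.1167]), np.float64(0.0008494749956805197)) [0.4486 0.2537 0.116 ] [0.4476 0.2535 0.116 ]
r (array([0.4603, 0.1867, 0.1162]), np.float64(0.0006156594218255408)) [0.4606 0.1865 0.116 ] [0.46   0.1867 0.116 ]
pose [0.5508 0.2378 0.1782] [-0.2204 -0.1134 -0.1124 -0.1816 -0.0927  0.1496 -0.1832  0.0717]
[(0.81, [266.7, 184.2], np.int64(257))]
[(0.7, [289.0, 206.8], np.int64(284))]
gate [0.5508 0.2378 0.116 ]
start [0.4484 0.2539 0.117 ]
slot3 [0.5973 0.2167 0.17  ]
k.2 [0.575  0.2718 0.1741]
right0 [0.5561 0.2085 0.177 ]
left0 [0.5456 0.2671 0.177 ]
```

View pics/fit.png

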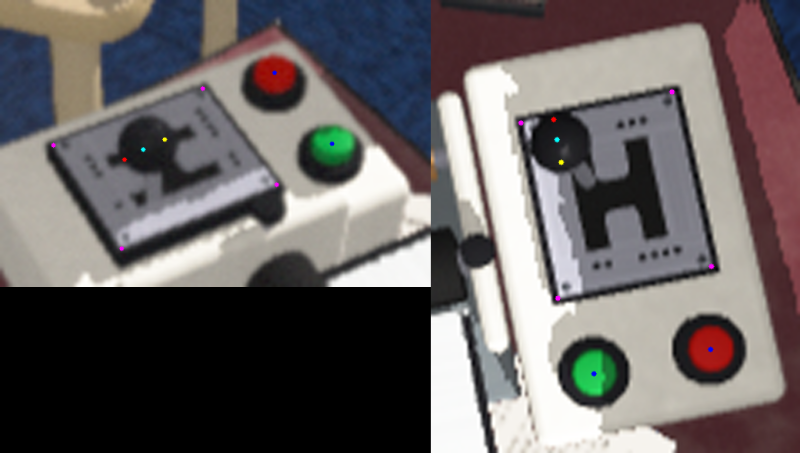

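The fit is good: residuals under 0.25 px and the gate corners coincide. The knob in the left-forward slot sits at about f≈0.18. Now I'll work out waypoints.

```bash
cat > plan.py <<'E'
from h import *
from scipy.spatial.transform import Rotation as Ro
np.set_printoptions(precision=1,suppress=True)
p=np.load('pose.npy')
def W(X): c,s=np.cos(p[2]),np.sin(p[2]); return np.array([p[0]+c*X[0]-s*X[1],p[1]+s*X[0]+c*X[1],X[2]])
def M(X): c,s=np.cos(p[2]),np.sin(p[2]); d=np.array(X)-[p[0],p[1],0]; return np.array([c*d[0]+s*d[1],-s*d[0]+c*d[1],d[2]])
def go(*pts):
    s=r.sense(); w,x,y,z=s['orientation']; R=Ro.from_quat([x,y,z,w]).as_matrix()
    print('clock',s['clock'],'mach mm',M(s['position'])*1e3,'F',s['contact_force'],'gap',s['finger_gap']*1e3,'jaw deg in mach',np.degrees(np.arctan2(R[1,2],R[0,2])-p[2]),'tool y',R[:,1])
    for q in pts: print(q,'slide',(W(np.array(q)/1e3)-s['position'])*1e3)
E
python3 -c "
from plan import *
go((75,29,260),(75,29,160))
S=r.sense()
# knob estimate
T=r.camera('top');Sc=r.camera('scene')
a=r.regions_of('gear_lever',T)[0];b=r.regions_of('gear_lever',Sc)[0]
print(M(tri(T,a['xy'],Sc,b['xy'])[0])*1e3)"
```

```text
clock 1.1 mach mm [-437.3 -666.4  231.3] F [-0.1 -0.  -0.1] gap 85.34031261134768 jaw deg in mach -74.49676176549683 tool y [ 0. -0. -1.]
(75, 29, 260) slide [380.9 775.2  28.7]
(75, 29, 160) slide [380.9 775.2 -71.3]
[ 22.7  30.9 175.4]
```

>>> servo_tool --grip '[1,1,1,1,1,1,1,1,1,1]' --pt "0 0 50" --pt "30 50 60" --pt "65 110 60" --pt "95 170 60" --pt "125 230 60" --pt "155 290 60" --pt "185 350 60" --pt "210 410 60" --pt "240 470 60" --pt "265 530 60" --twist '[0,-5,-10,-15.5,-15.5,-15.5,-15.5,-15.5,-15.5,-15.5]'

```text
clock: 2.55
position: [0.4902, 0.0047, 0.2915]
orientation: [-0.063, 0.063, -0.704, 0.704]
contact_force: [2.4, -0.3, 0.5]
finger_gap: -0.0002
```

```bash
python3 -c "
from plan import *
go((75,29,260),(62,29,160))"
```

```text
clock 2.55 mach mm [-101.  -218.7  291.5] F [ 2.4 -0.3  0.5] gap -0.15481331077732396 jaw deg in mach -89.99266115302339 tool y [ 0. -0. -1.]
(75, 29, 260) slide [129.3 274.9 -31.5]
(62, 29, 160) slide [ 116.5  272.6 -131.5]
```

>>> servo_tool --grip '[1,1,1,1,1,1,1,1,1,1]' --pt "27 55 0" --pt "54 110 0" --pt "80 165 0" --pt "105 220 0" --pt "129 275 0" --pt "129 275 0" --pt "129 275 -30" --pt "129 275 -70" --pt "129 275 -100" --pt "129 275 -130" --twist '[0,0,0,0,0,0,0,0,0,0]'

```text
clock: 3.8
position: [0.6191, 0.2788, 0.1609]
orientation: [-0.063, 0.062, -0.704, 0.704]
contact_force: [0.3, 0.3, -0.3]
finger_gap: -0.0002
```

```bash
python3 -c "
from plan import *
go((75,29,160),(28,29,160))
T=r.camera('top');S=r.camera('scene')
a=cv2.resize(T['pixels'][150:300,230:380],(400,400));b=cv2.resize(S['pixels'][100:250,200:350],(400,400))
save(T,'a.png',np.hstack([a,b]))"
```

```text
clock 3.8 mach mm [ 74.5  28.3 160.9] F [ 0.3  0.3 -0.3] gap -0.2332228470872395 jaw deg in mach -90.02905642443638 tool y [ 0. -0. -1.]
(75, 29, 160) slide [ 0.4  0.8 -0.9]
(28, 29, 160) slide [-45.9  -7.5  -0.9]
```

View pics/a.png

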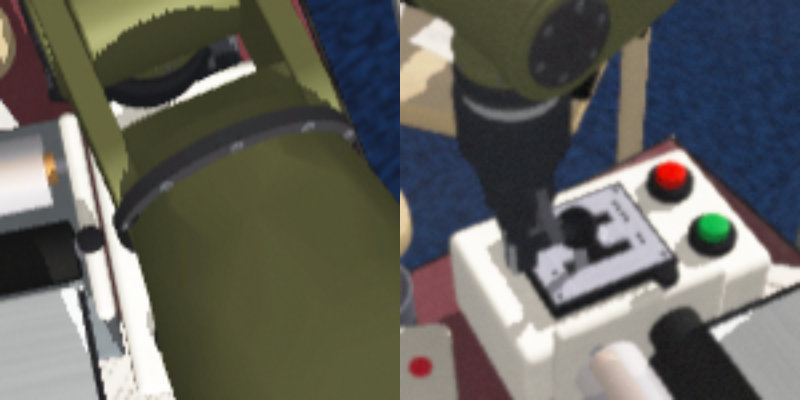

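The arm hides the machine in the top view. In the scene crop the closed fingers stand on the far side of the knob (knob at about (580,230) in the crop). Now the pull back.

>>> servo_tool --grip '[1,1,1,1,1,1,1,1,1,1]' --pt "-5 -1 0" --pt "-11 -2 0" --pt "-17 -2 0" --pt "-23 -3 0" --pt "-29 -4 0" --pt "-35 -5 0" --pt "-40 -6 0" --pt "-44 -7 0" --pt "-46 -7.5 0" --pt "-46 -7.5 0" --twist '[0,0,0,0,0,0,0,0,0,0]'

```text
clock: 5.15
position: [0.5719, 0.271, 0.1583]
orientation: [-0.061, 0.064, -0.704, 0.705]
contact_force: [0.8, 1.6, 0.4]
finger_gap: -0.0001
```

```bash
cat > kn.py <<'E'
from plan import *
def show(n,*pts):
    """scene crop with predicted knob circles at machine-frame mm points"""
    S=r.camera('scene'); x0,y0=225,130; sc=7
    im=cv2.resize(S['pixels'][y0:y0+80,x0:x0+110],None,fx=sc,fy=sc,interpolation=cv2.INTER_CUBIC)
    o=-S['R'].T@S['t']
    for q in pts:
        w=W(np.array(q)/1e3); v=(w-o)/np.linalg.norm(w-o)
        a=np.cross(v,[0,0,1]);a/=np.linalg.norm(a);b=np.cross(v,a)
        pl=[((px(S,w+.017*(np.cos(t)*a+np.sin(t)*b))-[x0,y0]+.5)*sc) for t in np.linspace(0,6.28,40)]
        cv2.polylines(im,[np.int32(pl)],True,(255,255,0),1)
    save(S,n,im)
    g=r.regions_of('gear_lever',S)
    if g: print('knob px',g[0]['p'],g[0]['xy'],'mach at z175',M(atz(S,g[0]['xy'],.175))*1e3)
E
python3 -c "
from kn import *
go((28,29,160))
show('b.png',(0,29.8,177))"
```

```text
clock 5.15 mach mm [ 26.6  28.9 158.3] F [0.8 1.6 0.4] gap -0.05854336085053168 jaw deg in mach -90.0278883814006 tool y [-0. -0. -1.]
(28, 29, 160) slide [1.3 0.4 1.7]
knob px 0.67 [280.4, 186.7] mach at z175 [  2.8  45.8 175. ]
```

View pics/b.png

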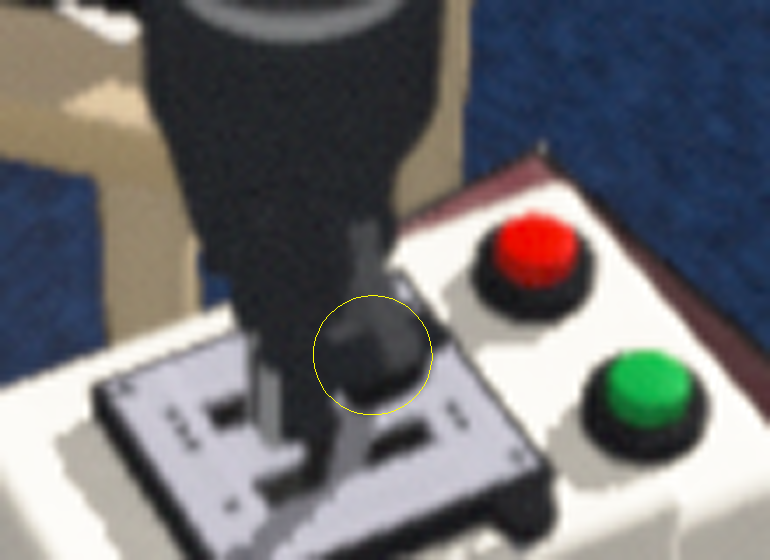

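The knob sits at about x≈-1 to -2 mm, inside the cross channel. Next the fingers go round to its left side.

```bash
python3 -c "
from plan import *
go((38,29,168),(38,65,168),(-1,65,168),(-1,2.5,167))"
```

```text
clock 5.25 mach mm [ 26.7  28.9 158.2] F [1.4 0.5 1.1] gap 0.1439571469523615 jaw deg in mach -90.03390860240577 tool y [-0. -0. -1.]
(38, 29, 168) slide [11.1  2.1  9.8]
(38, 65, 168) slide [ 4.7 37.6  9.8]
(-1, 65, 168) slide [-33.7  30.6   9.8]
(-1, 2.5, 167) slide [-22.6 -30.9   8.8]
```

>>> servo_tool --grip '[1,1,1,1,1,1,1,1,1,1]' --pt "11 2 3" --pt "11 2 10" --pt "8 20 10" --pt "5 38 10" --pt "5 38 10" --pt "-10 35 10" --pt "-25 32 10" --pt "-33.5 31 10" --pt "-33.5 31 10" --pt "-33.5 31 10" --twist '[0,0,0,0,0,0,0,0,0,0]'

```text
clock: 6.5
position: [0.5388, 0.302, 0.1682]
orientation: [-0.061, 0.064, -0.704, 0.705]
contact_force: [1.1, -0.2, -0.6]
finger_gap: -0.0002
```

```bash
python3 -c "
from kn import *
go((-1,65,168),(-1,2.5,167))
show('c.png',(0,29.8,177))"
```

```text
clock 6.5 mach mm [ -0.4  65.3 168.2] F [ 1.1 -0.2 -0.6] gap -0.18475695258231814 jaw deg in mach -90.03432943025426 tool y [-0. -0. -1.]
(-1, 65, 168) slide [-0.5 -0.4 -0.2]
(-1, 2.5, 167) slide [ 10.6 -61.9  -1.2]
knob px 0.73 [275.3, 182.9] mach at z175 [  6.8  32.1 175. ]
```

View pics/c.png

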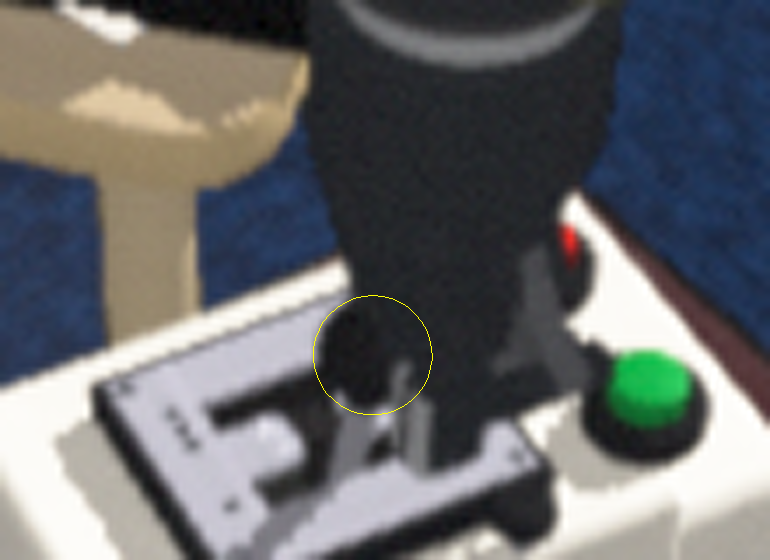

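The knob matches the predicted circle (f≈0), with the fingers on its left. Now I push it across.

>>> servo_tool --grip '[1,1,1,1,1,1,1,1,1]' --pt "1 -6 -1" --pt "2 -12 -1" --pt "3.5 -20 -1" --pt "5 -28 -1" --pt "6 -36 -1" --pt "7.5 -44 -1" --pt "8.5 -50 -1" --pt "9.5 -55 -1" --pt "9.5 -55 -1" --twist '[0,0,0,0,0,0,0,0,0]'

```text
clock: 7.72
position: [0.5484, 0.2466, 0.167]
orientation: [-0.061, 0.064, -0.704, 0.705]
contact_force: [0.3, 0.1, -0.2]
finger_gap: 0.0
```

```bash
python3 -c "
from kn import *
go((-1,2.5,167))
show('d.png',(0,-29.8,177))"
```

```text
clock 7.725 mach mm [ -0.9   9.1 167. ] F [ 0.3  0.1 -0.2] gap 0.045338645848242896 jaw deg in mach -90.06528320626387 tool y [-0. -0. -1.]
(-1, 2.5, 167) slide [ 1.  -6.5 -0. ]
knob px 0.45 [265.7, 168.0] mach at z175 [  4.3 -13.3 175. ]
```

>>> servo_tool --grip '[1,1,1,1]' --pt "0.5 -3 0" --pt "1 -5 0" --pt "1 -6.5 0" --pt "1 -6.5 0" --twist '[0,0,0,0]'

```text
clock: 8.32
position: [0.5492, 0.2403, 0.1669]
orientation: [-0.061, 0.065, -0.704, 0.705]
contact_force: [0.1, 0.4, -1.2]
finger_gap: 0.0001
```

```bash
python3 -c "
from kn import *
go((-1,25,167),(-40,25,167),(-40,-29,160))
show('d2.png',(0,-29.8,177))"
```

```text
clock 8.325 mach mm [ -1.1   2.7 166.9] F [ 0.1  0.4 -1.2] gap 0.09864296945491405 jaw deg in mach -90.04831599286962 tool y [-0. -0. -1.]
(-1, 25, 167) slide [-3.8 22.   0.1]
(-40, 25, 167) slide [-42.2  15.    0.1]
(-40, -29, 160) slide [-32.6 -38.1  -6.9]
knob px 0.51 [264.0, 167.9] mach at z175 [  7.3 -15.2 175. ]
```

View pics/d2.png

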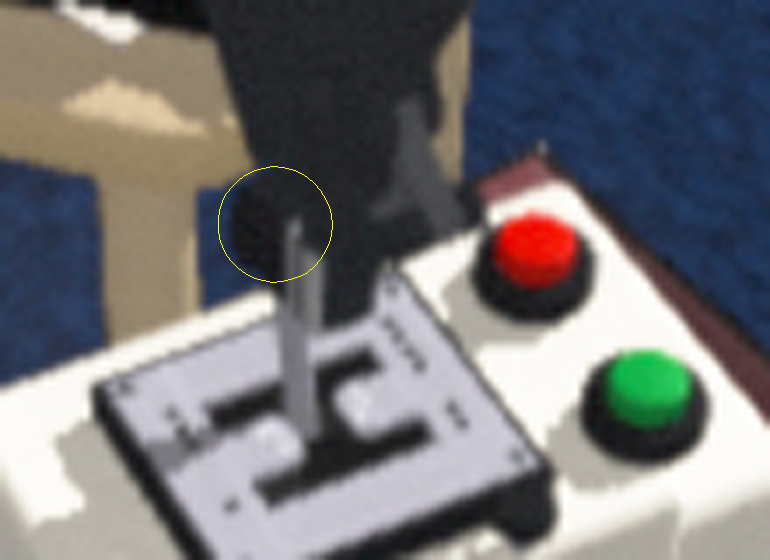

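```bash
cat >> kn.py <<'E'
def lev(n,*af):
    S=r.camera('scene'); x0,y0=240,135; sc=10
    im=cv2.resize(S['pixels'][y0:y0+60,x0:x0+80],None,fx=sc,fy=sc,interpolation=cv2.INTER_CUBIC)
    im=np.clip(im.astype(float)*1.6+25,0,255).astype(np.uint8)
    o=-S['R'].T@S['t']
    for (a,f),col in zip(af,[(255,255,0),(0,255,255),(255,0,255)]):
        pt=lambda l:W(np.array([l*np.sin(f),-l*np.sin(a)*np.cos(f),.03+l*np.cos(a)*np.cos(f)]))
        P=lambda w:(px(S,w)-[x0,y0]+.5)*sc
        w=pt(.15); v=(w-o)/np.linalg.norm(w-o);A=np.cross(v,[0,0,1]);A/=np.linalg.norm(A);b=np.cross(v,A)
        cv2.polylines(im,[np.int32([P(w+.017*(np.cos(t)*A+np.sin(t)*b)) for t in np.linspace(0,6.28,40)])],True,col,1)
        for s in(-.005,.005): cv2.polylines(im,[np.int32([P(pt(.086)+s*A),P(pt(.133)+s*A)])],False,col,1)
    save(S,n,im)
E
python3 -c "
from kn import *
lev('e.png',(.2,0),(.13,0),(.2,-.045))"
```

```text
(no output)
```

View pics/e.png

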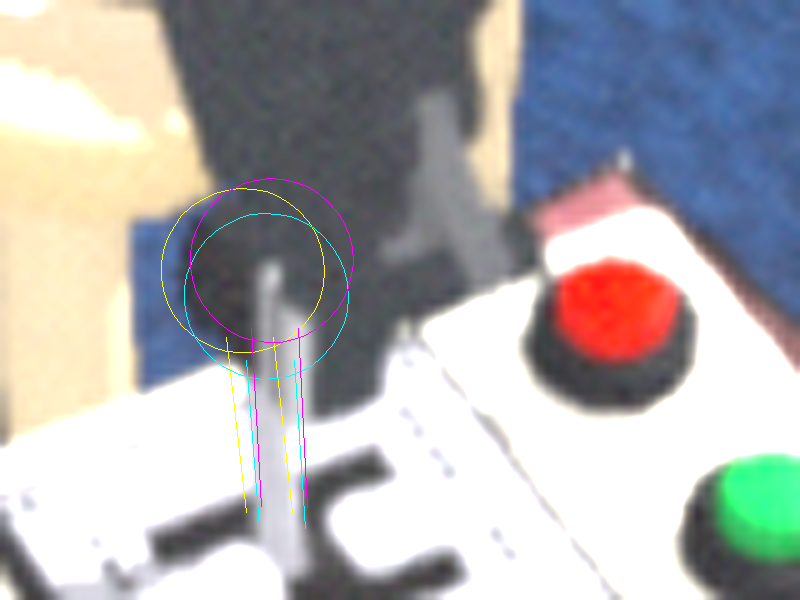

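The stem lies between the overlays (a≈0.17, f≈-0.02), so I'll push about 3 mm more, which is within the play.

>>> servo_tool --grip '[1,1,1,1]' --pt "0 -1 0" --pt "0.5 -2 0" --pt "0.5 -3.2 0" --pt "0.5 -3.2 0" --twist '[0,0,0,0]'

```text
clock: 8.98
position: [0.5498, 0.2371, 0.1669]
orientation: [-0.061, 0.064, -0.704, 0.705]
contact_force: [0.3, 1.7, -0.6]
finger_gap: -0.0001
```

```bash
python3 -c "
from kn import *
go((-1,22,167),(-42,22,167),(-42,-29,160))"
```

```text
clock 8.975 mach mm [ -1.2  -0.5 166.9] F [ 0.3  1.7 -0.6] gap -0.08484729612602003 jaw deg in mach -90.0461277297043 tool y [-0. -0. -1.]
(-1, 22, 167) slide [-3.8 22.2  0.1]
(-42, 22, 167) slide [-44.2  14.9   0.1]
(-42, -29, 160) slide [-35.1 -35.3  -6.9]
```

>>> servo_tool --grip '[1,1,1,1,1,1,1,1,1,1]' --pt "-1 8 0" --pt "-4 22 0" --pt "-4 22 0" --pt "-24 18.5 0" --pt "-44 15 0" --pt "-44 15 0" --pt "-40 -10 -3" --pt "-36 -30 -7" --pt "-35 -36 -7" --pt "-35 -36 -7" --twist '[0,0,0,0,0,0,0,0,0,0]'

```text
clock: 10.22
position: [0.5151, 0.2009, 0.16]
orientation: [-0.061, 0.064, -0.704, 0.705]
contact_force: [-0.0, -0.0, -0.1]
finger_gap: -0.0003
```

```bash
python3 -c "
from kn import *
go((-42,-29,160),(-10,-29,160),(13,-29,158))
lev('f.png',(.2,0),(.13,0),(.2,-.045))"
```

```text
clock 10.225 mach mm [-41.7 -30.  160. ] F [-0.  -0.  -0.1] gap -0.26520370802834303 jaw deg in mach -90.09387061021762 tool y [-0. -0. -1.]
(-42, -29, 160) slide [-0.4  0.9  0. ]
(-10, -29, 160) slide [31.1  6.6  0. ]
(13, -29, 158) slide [53.7 10.7 -2. ]
```

View pics/f.png

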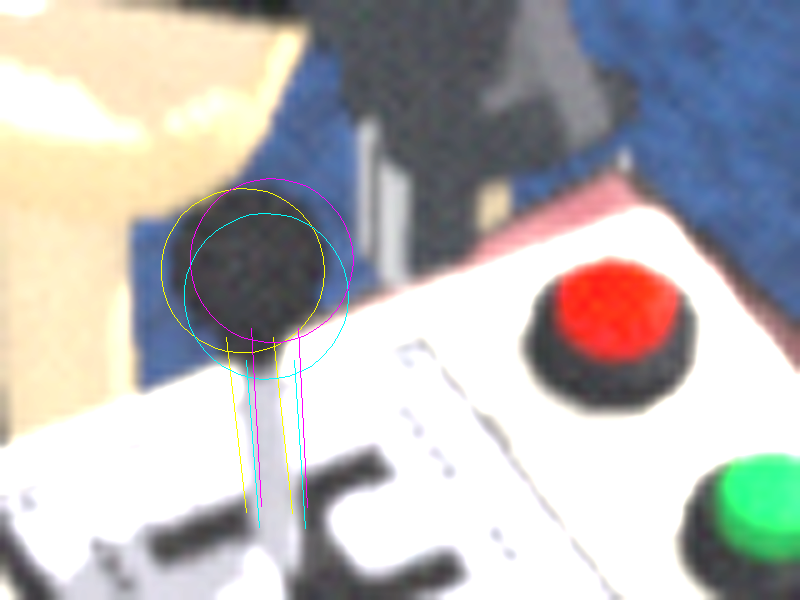

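The knob is at a≈0.19, f≈-0.014, in the right lane. Now I push it forward.

>>> servo_tool --grip '[1,1,1,1,1,1,1,1,1]' --pt "8 1.5 0" --pt "14 3 0" --pt "20 4 0" --pt "26 5 -1" --pt "32 6 -1" --pt "38 7 -1" --pt "44 8.5 -2" --pt "48 9.5 -2" --pt "48 9.5 -2" --twist '[0,0,0,0,0,0,0,0,0]'

```text
clock: 11.4
position: [0.5631, 0.2108, 0.1578]
orientation: [-0.061, 0.064, -0.704, 0.705]
contact_force: [0.1, -0.7, -0.2]
finger_gap: 0.0003
```

```bash
python3 -c "
from kn import *
go((13,-29,158),(14,-29,158))"
```

```text
clock 11.4 mach mm [  7.3 -28.8 157.8] F [ 0.1 -0.7 -0.2] gap 0.29870275792803946 jaw deg in mach -90.06673009027917 tool y [-0. -0. -1.]
(13, -29, 158) slide [5.7 0.8 0.2]
(14, -29, 158) slide [6.7 1.  0.2]
```

>>> servo_tool --grip '[1,1,1,1]' --pt "2 0.3 0" --pt "4.5 0.7 0" --pt "6.5 1 0" --pt "6.5 1 0" --twist '[0,0,0,0]'

```text
clock: 11.9
position: [0.5695, 0.2118, 0.1576]
orientation: [-0.06, 0.065, -0.704, 0.705]
contact_force: [-3.2, 0.1, -1.0]
finger_gap: 0.0005
```

```bash
python3 -c "
from kn import *
go((13,-29,158),(16,-29,158))
lev('g.png',(.2,.285),(.2,.245))"
```

```text
clock 11.9 mach mm [ 13.7 -28.9 157.6] F [-3.2  0.1 -1. ] gap 0.5366939723760077 jaw deg in mach -90.06559256777821 tool y [-0. -0. -1.]
(13, -29, 158) slide [-0.7 -0.2  0.4]
(16, -29, 158) slide [2.2 0.3 0.4]
```

View pics/g.png

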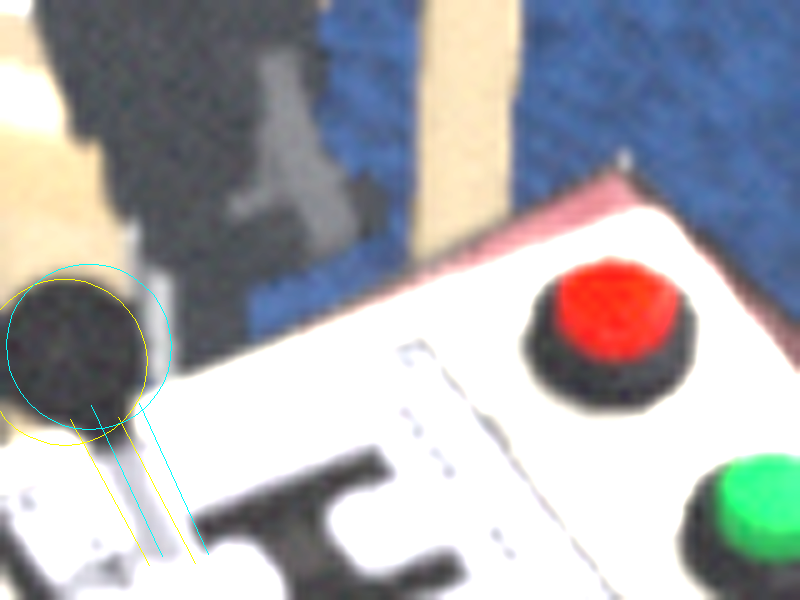

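The knob circle matches f≈0.28 (centre (68,355) against the predicted (65,362)), and the reaction force is 3 N: fully home. Next I back off and go above the start button.

```bash
python3 -c "
from kn import *
go((-10,-29,158),(-40,0,185),(-98,34,150))"
```

```text
clock 11.95 mach mm [ 13.7 -28.9 157.7] F [-2.8 -0.2 -1.3] gap 0.007425392536062917 jaw deg in mach -90.0676526990706 tool y [-0. -0. -1.]
(-10, -29, 158) slide [-23.3  -4.3   0.3]
(-40, 0, 185) slide [-58.   18.9  27.3]
(-98, 34, 150) slide [-121.1   42.1   -7.7]
```

>>> servo_tool --grip '[1,1,1,1,1,1,1,1,1]' --pt "-8 -1.5 0" --pt "-23 -4 0" --pt "-40 5 15" --pt "-58 19 27" --pt "-80 27 27" --pt "-105 36 20" --pt "-121 42 0" --pt "-121 42 -8" --pt "-121 42 -8" --twist '[0,0,0,0,0,0,0,0,0]'

```text
clock: 13.08
position: [0.4488, 0.2539, 0.1498]
orientation: [-0.061, 0.065, -0.704, 0.705]
contact_force: [0.2, -0.3, -0.4]
finger_gap: 0.0002
```

```bash
python3 -c "
from kn import *
go((-98,34,120),(-98,34,112.5),(-98,34,150))
lev('h.png',(.2,.285),(.2,.245))"
```

```text
clock 13.075 mach mm [-97.6  33.9 149.8] F [ 0.2 -0.3 -0.4] gap 0.1914104716689488 jaw deg in mach -90.05544147818767 tool y [-0. -0. -1.]
(-98, 34, 120) slide [ -0.4   0.  -29.8]
(-98, 34, 112.5) slide [ -0.4   0.  -37.3]
(-98, 34, 150) slide [-0.4  0.   0.2]
```

View pics/h.png

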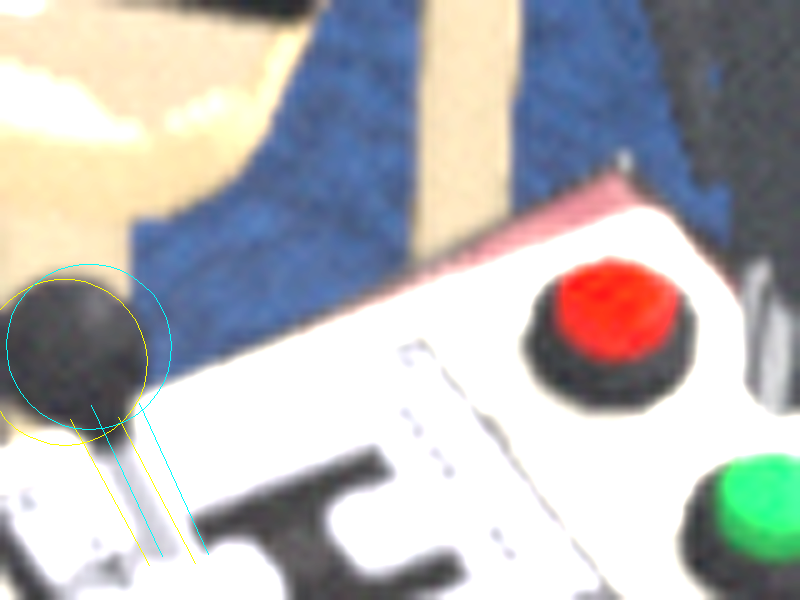

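The lever stayed home after the fingers left (knob at about (68,355)) and the fingers are above the green button. Pressing now.

>>> servo_tool --grip '[1,1,1,1,1,1,1]' --pt "0 0 -15" --pt "0 0 -28" --pt "0 0 -32" --pt "0 0 -35" --pt "0 0 -37" --pt "0 0 -37.5" --pt "0 0 -37.5" --twist '[0,0,0,0,0,0,0]'

```text
clock: 14.0
position: [0.4492, 0.2537, 0.1155]
orientation: [-0.061, 0.064, -0.704, 0.705]
contact_force: [-15.4, -10.8, 36.0]
finger_gap: 0.0001
```

36 N with sideways force means something else is touching, so I'm backing off at once to look.

>>> servo_tool --grip '[1,1]' --pt "0 0 5" --pt "0 0 5" --twist '[0,0]'

```text
clock: 14.25
position: [0.4496, 0.2539, 0.121]
orientation: [-0.062, 0.063, -0.704, 0.705]
contact_force: [1.1, 1.2, 1.4]
finger_gap: -0.0001
```

```bash
python3 -c "
from kn import *
np.set_printoptions(precision=3,suppress=True)
go((-98,34,120));s=r.sense();print(s['joints'],s['tau'],s['moment'])
S=r.camera('scene');T=r.camera('top')
x0,y0=270,110
a=cv2.resize(S['pixels'][y0:y0+120,x0:x0+130],None,fx=4,fy=4,interpolation=cv2.INTER_CUBIC)[:480,:430]
b=cv2.resize(T['pixels'][180:340,230:360],(370,480))
im=np.hstack([a,b]);im=np.clip(im.astype(float)*1.7+20,0,255).astype(np.uint8)
save(S,'i.png',im)"
```

```text
clock 14.25 mach mm [-96.828  33.783 121.043] F [1.137 1.184 1.45 ] gap -0.13655286098442365 jaw deg in mach -90.07055591524554 tool y [-0.002 -0.002 -1.   ]
(-98, 34, 120) slide [-1.192  0.005 -1.043]
[ 0.443  0.349  1.731 -0.001  1.064  1.837] [  0.25  -52.642 -30.945   0.082   0.55   -0.002] [ 0.071 -0.302  0.008]
```

View pics/i.png

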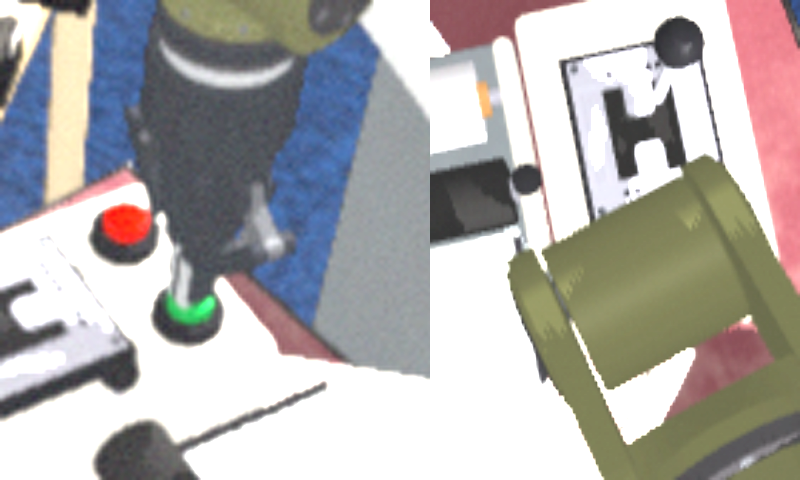

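The picture shows the fingers over the green button with nothing else obviously near the gripper. I'll go down again in small steps, reading force and moment.

>>> servo_tool --grip '[1,1,1]' --pt "-1.2 0 0" --pt "-1.2 0 -2.5" --pt "-1.2 0 -3.5" --twist '[0,0,0]'

```text
clock: 14.72
position: [0.4484, 0.2539, 0.1168]
orientation: [-0.061, 0.064, -0.704, 0.705]
contact_force: [2.2, -1.0, 4.7]
finger_gap: 0.0001
```

```bash
python3 -c "
from kn import *
np.set_printoptions(precision=3,suppress=True)
go((-98,34,116),(-98,34,112.5));s=r.sense();print(s['joints'],s['tau'],s['moment'])"
```

```text
clock 14.725 mach mm [-97.977  33.976 116.77 ] F [ 2.172 -0.955  4.653] gap 0.08334370598868433 jaw deg in mach -90.0735773667333 tool y [-0.003 -0.002 -1.   ]
(-98, 34, 116) slide [-0.027  0.019 -0.77 ]
(-98, 34, 112.5) slide [-0.027  0.019 -4.27 ]
[ 0.444  0.353  1.737 -0.001  1.055  1.838] [  0.49  -50.273 -29.066   0.176   0.354  -0.   ] [-0.011 -0.324 -0.032]
```

>>> servo_tool --grip '[1,1]' --pt "0 0 -1.5" --pt "0 0 -1.5" --twist '[0,0]'

```text
clock: 14.98
position: [0.4485, 0.2539, 0.1159]
orientation: [-0.062, 0.063, -0.704, 0.705]
contact_force: [-1.8, -1.1, 12.8]
finger_gap: -0.0001
```

```bash
python3 -c "
from kn import *
np.set_printoptions(precision=3,suppress=True)
go((-98,34,116),(-98,34,112.5));s=r.sense();print(s['joints'],s['tau'],s['moment'])"
```

```text
clock 14.975 mach mm [-97.886  33.997 115.932] F [-1.832 -1.065 12.821] gap -0.07554774430918189 jaw deg in mach -90.06936029553097 tool y [-0.002 -0.002 -1.   ]
(-98, 34, 116) slide [-0.112 -0.018  0.068]
(-98, 34, 112.5) slide [-0.112 -0.018 -3.432]
[ 0.444  0.354  1.738 -0.001  1.052  1.838] [  0.338 -46.621 -28.359   0.185  -0.665  -0.001] [-0.34   0.417  0.019]
```

Contact is hard at TCP z≈0.116. Either the button is already bottomed (a fingertip offset) or something else is in the way. The green area in the scene image can tell which.

```bash
cat > gr.py <<'E'
from kn import *
def green(n):
    S=r.camera('scene');P=S['pixels'].astype(int);np.save(n,S['pixels'])
    m=((P[...,1]>P[...,0]+40)&(P[...,1]>P[...,2]+30));m[:170]=0;m[205:]=0;m[:,:305]=0;m[:,335:]=0
    cols=np.where(m.any(0))[0];print(n,m.sum(),[(c,np.where(m[:,c])[0].min(),np.where(m[:,c])[0].max()) for c in cols])
    T=r.camera('top')
    for q,k in ((-.098,.034),): print('pred col bottom up/down', px(S,W((q,k,.118))),px(S,W((q,k,.112))))
E
python3 -c "
from gr import *
green('down.npy')"
```

```text
down.npy 35 [(np.int64(312), np.int64(185), np.int64(187)), (np.int64(313), np.int64(186), np.int64(189)), (np.int64(314), np.int64(187), np.int64(189)), (np.int64(315), np.int64(188), np.int64(190)), (np.int64(316), np.int64(189), np.int64(190)), (np.int64(317), np.int64(188), np.int64(190)), (np.int64(318), np.int64(188), np.int64(190)), (np.int64(319), np.int64(187), np.int64(190)), (np.int64(320), np.int64(187), np.int64(189)), (np.int64(321), np.int64(186), np.int64(189)), (np.int64(322), np.int64(186), np.int64(188))]
pred col bottom up/down [317.1 184.5] [316.8 186.4]
```

>>> servo_tool --grip '[1,1,1]' --pt "0 0 5" --pt "0 0 8" --pt "0 0 8" --twist '[0,0,0]'

```text
clock: 15.45
position: [0.4482, 0.2538, 0.1237]
orientation: [-0.061, 0.064, -0.704, 0.705]
contact_force: [0.1, -0.2, -0.4]
finger_gap: 0.0001
```

```bash
python3 -c "
from gr import *
green('up.npy');go()"
```

```text
up.npy 66 [(np.int64(312), np.int64(183), np.int64(187)), (np.int64(313), np.int64(183), np.int64(189)), (np.int64(314), np.int64(184), np.int64(189)), (np.int64(315), np.int64(185), np.int64(190)), (np.int64(316), np.int64(186), np.int64(190)), (np.int64(317), np.int64(186), np.int64(190)), (np.int64(318), np.int64(186), np.int64(190)), (np.int64(319), np.int64(185), np.int64(190)), (np.int64(320), np.int64(184), np.int64(189)), (np.int64(321), np.int64(184), np.int64(189)), (np.int64(322), np.int64(183), np.int64(188)), (np.int64(323), np.int64(184), np.int64(186))]
pred col bottom up/down [317.1 184.5] [316.8 186.4]
clock 15.55 mach mm [-98.2  34.  123.5] F [ 0.4  0.8 -0.2] gap 0.32037844743595617 jaw deg in mach -90.06942728155022 tool y [-0. -0. -1.]
```

```bash
python3 -c "
from gr import *
S=r.camera('scene')
for z in (115.9,112.4,123.5,120): print(z,[px(S,W(np.array(q+(z,))/1e3)) for q in ((-87,48.5),(-87,19.5),(-109,48.5))])
a=np.load('up.npy').astype(int);b=np.load('down.npy').astype(int);i=cv2.imread('pics/s0.png')[...,::-1]
for nm,P in (('init',i),('up',a),('down',b)):
  print(nm)
  for y in range(176,198,1): print(y,' '.join('%3d/%3d'%(P[y,x,1],P[y,x,0]) for x in range(308,328,2)))
"
```

```text
115.9 [array([316.3, 191.4]), array([309.2, 182.6]), array([324.9, 187.8])]
112.4 [array([316.1, 192.4]), array([309.1, 183.6]), array([324.7, 188.9])]
123.5 [array([316.7, 189. ]), array([309.5, 180.2]), array([325.3, 185.5])]
120 [array([316.5, 190.1]), array([309.4, 181.3]), array([325.1, 186.6])]
init
176 171/176 170/174 171/177 172/177 171/174 171/176 167/173 117/129  55/ 85  58/ 87
177 171/177 171/176 174/179 170/175 171/175 172/178 167/172 149/157  60/ 87  55/ 83
178 169/175 171/177 173/176 168/172 168/174 171/174 169/173 162/168  88/105  54/ 84
179 170/175 172/177 164/169 154/148 148/140 154/142 167/162 171/176 128/138  56/ 85
180 170/177 166/169 133/136 127/ 90 117/ 56 145/ 57 152/120 161/162 161/166  85/107
181 169/174 136/140  75/ 57 113/ 28 122/ 13 176/ 16 163/ 55 159/122 165/170 125/137
182 162/166  72/ 73  89/ 23 146/ 23 154/ 19 189/ 30 195/ 38 176/ 69 146/149 155/161
183 147/151  34/ 30 118/ 25 175/ 10 179/ 28 189/ 28 196/ 35 195/ 53 102/ 98 169/176
184 111/113  34/ 29 126/ 24 180/ 19 183/ 24 187/ 26 196/ 38 197/ 55  75/ 66 169/172
185  71/ 69  33/ 24 109/ 20 168/ 12 1
[... 4058 characters left out ...]
/ 27  77/ 36  47/ 47 179/185
190  60/ 62  30/ 29  25/ 23  52/ 22  89/ 25  90/ 22  74/ 32  51/ 42  51/ 50 212/218
191  85/ 85  27/ 25  30/ 29  26/ 22  44/ 29  53/ 35  44/ 40  42/ 40  55/ 55 238/242
192 129/132  28/ 29  24/ 28  30/ 28  25/ 23  34/ 32  41/ 38  41/ 40  68/ 71 248/250
193 164/170  66/ 66  29/ 30  24/ 27  28/ 28  35/ 34  36/ 34  29/ 29 129/133 250/252
194 180/184 124/127  42/ 43  31/ 32  28/ 28  26/ 29  34/ 32  68/ 69 216/221 251/252
195 178/185 170/176  97/102  57/ 60  43/ 42  42/ 44  63/ 63 166/171 249/251 252/253
196 179/183 180/184 151/154 124/127  97/100 101/104 152/154 241/243 252/253 251/253
197 178/184 177/184 177/181 172/177 154/158 153/157 235/239 251/252 251/252 251/253
```

In the image the button's bright top edge drops from row ~187.5 to ~189.5, meeting the rim edge at ~189.8. So at TCP 0.116 the button is essentially fully down: the hard stop is its bottom or rim, with the fingertip about 3 mm lower than its reading. I'll press once more firmly but moderately, and check quantitatively.

>>> servo_tool --grip '[1,1,1,1,1]' --pt "0 0 -4" --pt "0 0 -7.5" --pt "0 0 -9" --pt "0 0 -9.8" --pt "0 0 -9.8" --twist '[0,0,0,0,0]'

```text
clock: 16.23
position: [0.4486, 0.254, 0.1157]
orientation: [-0.062, 0.063, -0.704, 0.705]
contact_force: [-9.1, -4.3, 27.3]
finger_gap: -0.0002
```

```bash
cat > pr.py <<'E'
from kn import *
go()
A=np.mean([r.camera('scene')['pixels'] for _ in range(4)],0)
i=cv2.imread('pics/s0.png')[...,::-1]
for nm,P in (('init',i),('down12',np.load('down.npy')),('now',A)):
  print(nm)
  for y in range(184,193): print(y,' '.join('%3d'%P[y,x,1] for x in range(317,325)))
go()
E
python3 pr.py
```

```text
clock 16.225 mach mm [-97.8  34.1 115.7] F [-9.1 -4.3 27.3] gap -0.24141767756690316 jaw deg in mach -90.06610034823404 tool y [-0. -0. -1.]
init
184 184 187 191 196 198 197 138  75
185 184 187 190 195 199 194 127  58
186 176 181 183 186 182 167 103  52
187 157 158 162 159 144 120  70  50
188 122 120 117 115 112  93  53  41
189 110 106 104  95  93  70  44  44
190  89  87  80  65  62  45  44  47
191  47  50  41  38  38  41  42  55
192  30  41  41  39  34  38  39  69
down12
184  67  40  40  39  40  46  44  84
185  63  38  38  41  56  85  53  56
186  67  43  50  72 107 145  76  50
187  97  68  89 140 161 170  83  50
188 113 101 126 169 170 133  62  43
189 112 111 118 129 115  77  47  47
190  94  90  89  74  69  51  46  51
191  51  53  51  44  46  42  38  55
192  32  34  43  41  37  41  36  68
now
184  66  39  38  38  40  46  40  84
185  63  40  39  42  57  84  49  52
186  68  43  51  72 104 147  72  48
187  94  68  93 137 160 171  81  46
188 114 100 126 170 169 134  62  44
189 113 113 116 130 113  79  46  46
190  94  94  88  76  69  51  42  50
191  48  50  51  44  44  41  42  53
192  29  34  40  39  37  37  38  67
clock 16.425 mach mm [-97.7  34.1 115.7] F [-9.3 -5.  26. ] gap 0.1204538267932528 jaw deg in mach -90.06344990782145 tool y [-0. -0. -1.]
```

```bash
python3 -c "
from kn import *
np.set_printoptions(precision=3,suppress=True)
s=r.sense();print(s['contact_force'],s['moment'],s['joints'],s['orientation'],s['position'])
from scipy.optimize import least_squares
from scipy.special import erf
A=np.mean([r.camera('scene')['pixels'] for _ in range(2)],0)[...,1];I=cv2.imread('pics/s0.png')[...,1].astype(float)
st=lambda y,e,s:.5*(1+erf((y-e)/s/1.414))
for c in (319,320,321):
  y=np.arange(183,193)
  f=lambda q:q[0]+(q[1]-q[0])*st(y,q[4],q[6])+(q[2]-q[1])*st(y,q[5],q[6])-I[y,c]
  q=least_squares(f,[195,110,40,187.3,187.3,190,.6]).x
  # now: finger dark F to e0, bright B to e1, side, black at e2
  yy=np.arange(184,193)
  for B in (q[0],175):
    g=lambda p:p[0]+(B-p[0])*st(yy,p[1],q[6])+(q[1]-B)*st(yy,p[2],q[6])+(q[2]-q[1])*st(yy,q[5],q[6])-A[yy,c]
    p=least_squares(g,[40,186.8,189]).x
    print(c,'init e1,e2,s',q[4:],'now e0,e1',p[1:],'rms',np.sqrt(np.mean(g(p)**2)),'mm',(p[2]-q[4])/(1.9/6))
"
```

```text
[-9.267 -4.99  25.978] [-0.785  1.593 -0.006] [ 0.444  0.354  1.738 -0.001  1.051  1.838] [-0.062  0.063 -0.704  0.705] [0.449 0.254 0.116]
319 init e1,e2,s [187.251 190.132   0.624] now e0,e1 [187.142 187.839] rms 5.366171581959179 mm 1.8559641389986095
319 init e1,e2,s [187.251 190.132   0.624] now e0,e1 [187.103 187.928] rms 5.291535366122887 mm 2.1376131939941665
320 init e1,e2,s [187.176 189.828   0.766] now e0,e1 [186.699 188.735] rms 3.5634248072793686 mm 4.922784850660946
320 init e1,e2,s [187.176 189.828   0.766] now e0,e1 [186.512 189.035] rms 2.5576873032660727 mm 5.867922769203197
321 init e1,e2,s [186.785 189.76    0.858] now e0,e1 [186.234 188.44 ] rms 4.578559600764948 mm 5.2257649122216625
321 init e1,e2,s [186.785 189.76    0.858] now e0,e1 [185.973 188.799] rms 5.457378421823458 mm 6.359753020361842
```

The moment change, with its lever arm of about 0.18 m, places the contact at the fingertips, not the body. The fit of the button's edge gives about 5–6 mm of travel, though one shaded column is poor. So it is bottomed; now I lift away.

>>> servo_tool --grip '[1,1,1,1,1,1,1,1]' --pt "0 0 8" --pt "0 0 30" --pt "0 0 70" --pt "0 0 120" --pt "0 -40 140" --pt "0 -90 140" --pt "0 -140 140" --pt "0 -140 140" --twist '[0,0,0,0,0,0,0,0]'

```text
clock: 17.52
position: [0.4485, 0.1118, 0.2555]
orientation: [-0.061, 0.062, -0.704, 0.705]
contact_force: [-0.0, 0.7, 0.0]
finger_gap: 0.0001
```

Run:
```python
from kn import *
go()
S=r.camera('scene');T=r.camera('top')
A=S['pixels'][...,1]
for y in range(184,192): print(y,A[y,317:325])
a=r.regions_of('gear_lever',S);b=r.regions_of('gear_lever',T)
print([(x['p'],x['xy']) for x in a[:1]],[(x['p'],x['xy']) for x in b[:1]])
if a and b: print('knob mach',M(tri(S,a[0]['xy'],T,b[0]['xy'])[0])*1e3)
# dark-blob knob centre in scene
P=S['pixels'].max(2); print('pred f=.285',px(S,W((.042,-.029,.17))),'f=.245',px(S,W((.0364,-.029,.171))))
for n in ['pencil_cup','label_roll','date_stamp']: print(n,[(x['xy'],x['p']) for c in (S,T) for x in r.look_for(n,c)[:1]])
```

```text
clock 17.525 mach mm [-123.1 -105.9  255.5] F [-0.   0.7  0. ] gap 0.08741389368821115 jaw deg in mach -90.267497814139 tool y [-0. -0. -1.]
184 [189 190 195 197 203 201 139 100]
185 [186 188 192 199 201 199 128  69]
186 [179 185 186 191 186 172 108  59]
187 [158 162 160 161 147 119  72  47]
188 [123 124 118 118 115  94  54  46]
189 [110 107 104  98  95  71  51  45]
190 [90 88 85 66 63 48 44 52]
191 [50 49 46 41 39 42 42 54]
[(0.67, [249.7, 172.6])] [(0.82, [315.1, 196.6])]
knob mach [ 36.7 -24.7 166.9]
pred f=.285 [246. 171.] f=.245 [248.4 169.7]
pencil_cup [([187.7, 215.5], 0.72), ([316.0, 139.5], 0.64)]
label_roll [([230.6, 303.0], 0.64), ([218.4, 159.2], 0.98)]
date_stamp [([210.6, 251.1], 0.65), ([245.0, 250.9], 0.73)]
```

The button is up again (identical profile to the start) and the bystanders look unmoved. I'll make one more check of the lever angle by fitting the knob outline.

Run:
```python
from kn import *
from scipy.optimize import minimize
def outl(c,w,rr):
    o=-c['R'].T@c['t'];v=(w-o)/np.linalg.norm(w-o);A=np.cross(v,[0,0,1.]);A/=np.linalg.norm(A);b=np.cross(v,A)
    return np.array([px(c,w+rr*(np.cos(t)*A+np.sin(t)*b)) for t in np.linspace(0,6.28,60)])
C={n:r.camera(n) for n in('scene','top')}
G={n:cv2.GaussianBlur(c['pixels'].max(2).astype(np.float32),(0,0),.5) for n,c in C.items()}
def sc(q,names):
    a,f=q;w=W(np.array([.15*np.sin(f),-.15*np.sin(a)*np.cos(f),.03+.15*np.cos(a)*np.cos(f)]));t=0
    for n in names:
        def sm(rr):
            p=outl(C[n],w,rr).astype(np.float32);return np.minimum(cv2.remap(G[n],p[None,:,0],p[None,:,1],cv2.INTER_CUBIC),110).mean()
        t+=sm(.0195)-sm(.0145)
    return t
for names in (('scene',),('top',),('scene','top')):
    best=max(((sc((a,f),names),a,f) for a in np.arange(.12,.27,.01) for f in np.arange(.15,.34,.005)))
    print(names,np.round(best,3),{f:round(max(sc((a,f),names) for a in np.arange(.17,.23,.01)),1) for f in (.22,.245,.265,.285)})
```

```text
('scene',) [52.4  0.2  0.3] {0.22: np.float32(13.6), 0.245: np.float32(28.5), 0.265: np.float32(49.9), 0.285: np.float32(49.4)}
('top',) [78.7  0.2  0.3] {0.22: np.float32(18.3), 0.245: np.float32(38.7), 0.265: np.float32(68.2), 0.285: np.float32(74.4)}
('scene', 'top') [130.4   0.2   0.3] {0.22: np.float32(29.5), 0.245: np.float32(66.5), 0.265: np.float32(118.1), 0.285: np.float32(122.4)}
```

```bash
python3 -c "
from h import *
print(r.sign_off())"
```

```text
the job is handed in; nothing more can be done
None
```

I moved the lever from slot 1 to slot 3, using closed-finger pushes only, then pressed the green start button and let it come up. The job is handed in at about 18 s of the 51 s allowed; sign-off gives no verdict.

**What the last checks showed**
- **Lever:** fitting the knob outline in both cameras gives lever_across ≈ 0.20 and lever_fore ≈ 0.28 (home is above 0.245). Contact forces read while pushing it stayed at about 3 N. The network's own knob position came out a few mm short (x = 36.7 mm), probably because it includes the stem.
- **Start button:** it is up again, with the same image profile as at the start.
- **Stop button:** I never went near it with the fingers low. I did not measure its travel.
- **Bystanders:** the cup and label roll were found within a few pixels of where they started in both views. The date stamp matched in the scene view, but its top-view hit was a false one on the laminator.
- **Robot:** it stands clear, with no contact force.

**What disagreed**
- **Fingertip height:** the button met a hard stop at a TCP height of 115.7 mm, where I expected 112 mm. The first press reached 36 N with some sideways force, so I backed off and pressed again at about 27 N.
- **Press depth:** the force and moment put the contact at the fingertips, and the image edges showed about 5–6 mm of travel on two of the three columns fitted. The third, in the fingers' shadow, gave about 2 mm. I took the button as fully pressed, but that is inferred from pictures and forces, not read directly.

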